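# Zero and lock the portion counter beside the mould griddle

### The job

Get the portion counter ready for a new batch: wind its black reset knob, by the upright red handle, anticlockwise all the way back to the zero stop. Then push the blue tab so that the locking bolt slides fully home over the end of the knob's arm. Leave the brass gas taps and the loose things about the worktop as they are.

Things in the scene. Friction and masses are not known exactly. Their poses are not given: they have to be found in the camera images.
- counter: The fixed portion counter: a grey box 200 x 280 x 70 mm (own x, y, z) on a dark foot plate 220 x 300 mm. Origin at the centre of its underside on the worktop; z up. On its flat top (z = 70 mm): a white dial of radius 91 mm, centred at own (0, -40) mm, with the reset knob in its middle, and on the +y end the locking bolt between two steel guides 16 mm high.
- zero_stop (a point): Top of the yellow zero stop on the dial, a block 12 x 16 mm, its top 96 mm above the worktop. The knob's arm comes to rest against its clockwise side (seen from above), with the handle at the green zero tick, on the counter's own +y side of the knob's axis.
- reset_knob (a joint): Angle of the reset knob, rad: 0 with its arm resting on the zero stop (arm pointing along the counter's own +y), growing as it is turned clockwise seen from above, up to 5.2 (end stop). It is found somewhere between 1.4 and 4.5 and must be wound back anticlockwise. It stays where it is left; about 2 N sideways on the handle moves it.
- knob_axis (a point): Point on the vertical axis of the reset knob, at the height of the middle of the handle (121 mm above the worktop); counter's own (0, -40, 121) mm. It turns with the knob: its own +y points from the axis to the handle.
- handle_mid (a point): Middle of the upright red handle of the reset knob: a round pin 18 mm across, 60 mm from the axis, free from 94 mm to its top at 152 mm above the worktop. It stands rigidly on a flat black arm (16 mm wide, 75 mm long from the axis, top at 94 mm above the worktop, white mark at its end). It can be pushed round by its side or pinched from above.
- lock_bolt (a joint): Travel of the locking bolt, m: 0 drawn fully back, growing as it slides towards the knob (counter's own -y), 0.040 fully home against its end stop, where its two prongs stand either side of the end of the knob's arm at zero. Starts between 0 and 0.005. Stays where it is left; about 3 N moves it.
- tab_mid (a point): Middle of the upright blue thumb tab of the locking bolt: 46 mm wide (counter's own x), 12 mm thick (own y), free from 90 mm to its top at 132 mm above the worktop; this point is 110 mm above the worktop, at own (0, 110) mm of the counter when drawn fully back. Its point axes are those of the counter. Push its +y face.
- tap_near (a joint): Brass gas tap lever, nearest the robot of three on the pipe along the copper griddle at the right: angle, rad, 0 (shut) at the start, up to 1.57 (open). 64 mm long, about 80 mm above the worktop. Leave alone.
- tap_mid (a joint): Brass gas tap lever, the middle one of three on the pipe along the copper griddle at the right: angle, rad, 0 (shut) at the start, up to 1.57 (open). 64 mm long, about 80 mm above the worktop. Leave alone.
- tap_far (a joint): Brass gas tap lever, the farthest of three on the pipe along the copper griddle at the right: angle, rad, 0 (shut) at the start, up to 1.57 (open). 64 mm long, about 80 mm above the worktop. Leave alone.
- oil_bottle: Amber oil bottle, 68 mm across, 190 mm tall, standing beyond the counter; origin at its underside centre. Leave alone.
- oil_pot: Steel mug-shaped oil pot with a handle, 90 mm across, 85 mm tall, standing beyond the counter; origin at its underside centre. Leave alone.
- spatula: Spatula 260 mm long lying on the worktop between the robot and the counter; origin at its underside (middle of its length or near it). Leave alone.
- mix_bowl: Steel bowl 170 mm across, 75 mm high, left of the counter; origin at its underside centre. Leave alone.
- oil_brush: Brush 200 mm long lying to the left; origin at its underside (middle of its length or near it). Leave alone.

How it is judged:
By the outcome, as a careful person would: the job done as asked, in the order asked, and still so for the second after the job is handed in, with the robot touching nothing.
It also fails if it takes over 58 s, if anything falls off the work surface, if the arm or the gripper's body presses on something with over 40 N, if the wrist force passes 120 N, or if a joint passes its speed limit or range.

### The arm

A 6-joint arm with a two-finger parallel gripper is mounted at the origin on the work surface. World frame = base frame: x ahead of the robot, y to its left, z up, the work surface at z = 0. Lengths are in m, angles in degrees, forces in N, time in s.
With the tool pointing down it reaches from about 0.375 to 0.9 m from the base axis. Payload 3.1 kg.
Tool frame: the origin (TCP) lies at the very end of the fingers, on their centre line; the grasp point (between the pads) lies behind it (bot.grip_depth is the z of the grasp point in the tool frame, in m); z points along the fingers, y is the direction in which the jaws open and shut (so a half turn about z gives the same grasp; the last joint's range is limited). The gripper opens to 87 mm and grips with 3 to 60 N. Pads are 19 mm wide; open, the fingers measure 117 mm over their backs; the gripper's body (75 mm by 190 mm) begins 51 mm behind the grasp point.
Start: joints at [-80.816, 30.224, 82.088, -0, 67.689, -10.227], TCP at [0.208, -0.589, 0.223] pointing down, gripper open.
Joint ranges: [-176.69, 176.69], [-43.24, 126.21], [12.49, 139.97], [-82, 262], [0, 151.66], [-163.58, 163.58]. Speed limits (degrees/s): [159.86, 159.86, 180, 180, 180, 180].

### API

Orientations are given as a 3x3 rotation matrix whose columns are the frame's x, y, z axes.
In Python, from rig import bot, vision gives the robot as it stands. The module is installed in compiled form; this text tells all that it offers.
- The arm moves only by the shell command python3 -m jog 'ROWS'. ROWS is JSON, a list of rows, each a list of 3 entries, a list of its own where there are three numbers: the shift along the tool's x, y, z in mm, then the turn, a rotation vector about the tool's x, y, z in degrees, then the closure, from 0 (fully open) to 1 (shut). In form: [[[dx, dy, dz], [wx, wy, wz], fingers], ...]. A call has 1 to 12 rows; each row is the pose to reach, as a shift and turn from the pose commanded when the call began, along the tool's axes at that moment; what a row does not reach only later rows make up. A row lasts 1/12 s, in which the tool goes at most 41.7 mm and 7.16 degrees, less where a joint would pass 70% of its speed; a pose out of reach is approached as far as the arm can. A call with a gripper value outside its range is refused whole. The fingers move at their own pace and stop on an object; the grip force is fixed at half the most. Time passes only in rows, so rows that repeat a pose let the fingers close. It gives the time, the measured TCP pose, the force and the opening at its end, in the units of the state.
- bot.read_state(): the state, without advancing time (a new reading comes with each control period).
- vision.capture(name): name is "side" or "top"; returns the picture (480x640x3 uint8, red, green, blue); there is no depth.
- vision.camera_info(name): a dict with "intrinsics" (3x3 intrinsics, pixels), "camera_from_world" (4x4, takes a point from world to camera coordinates). Camera axes: x right, y up, looking along -z (the intrinsics and any distortion apply to the point x, -y, -z); pixel columns grow to the right and rows downward; lengths in m; the calibration is good to about 2 mm. A picture is of the moment at which its call begins. camera_info takes no time and is no camera call.
- bot.hand_in(): hands the job in, once; it reports no verdict.
The state is a dict: "time_s": time; "joint_positions": joint angles; "qvel": joint speeds; "tau": joint torques, N m; "position": TCP position; "tcp_rot": TCP orientation; "force": force on the tool from outside, world axes, zero at the start; "moment": the same for the moment, N m; "opening": opening from 0.0 (shut) to 1.0 (fully open).
Only numpy, scipy, OpenCV 4.12 (cv2) and the standard library are available. Lean on these libraries where they do the work, as an engineer would, in place of code of your own. Each camera call takes 0.05 s, during which the arm holds its last target. There are 200 camera calls.

## Working session

There is one attempt and no reset: what is moved stays moved. The work goes in short steps, Python scripts to look and compute and a shell command to move; the robot and the scene stay as the last step left them, time stands still between calls to the robot, and variables do not carry over. Pictures are saved under pics/ and viewed, about 8 in all and at most 12, crops included, and the job is handed in when it is done.

```bash
mkdir -p pics
python3 - <<'E'
from rig import bot, vision
import cv2, numpy as np
for n in ("side","top"):
    im=vision.capture(n); cv2.imwrite(f"pics/{n}0.png",im[:,:,::-1])
    c=vision.camera_info(n); print(n,{k:np.round(v,4).tolist() if not isinstance(v,(str,int)) else v for k,v in c.items()})
s=bot.read_state(); print(s['position'],np.round(s['tcp_rot'],3).tolist(),s['opening'],bot.grip_depth,s['time_s'])
E
```

```text
side {'intrinsics': [[515.8639, 0.0, 320.6795], [0.0, 515.8639, 236.6316], [0.0, 0.0, 1.0]], 'camera_from_world': [[-0.9664, -0.256, -0.0209, 0.5286], [0.126, -0.5433, 0.83, -0.1536], [-0.2238, 0.7996, 0.5573, -1.2057], [0.0, 0.0, 0.0, 1.0]]}
top {'intrinsics': [[545.9164, 0.0, 313.7501], [0.0, 545.9164, 241.4497], [0.0, 0.0, 1.0]], 'camera_from_world': [[0.0175, -0.9998, 0.0072, 0.0302], [0.991, 0.0183, 0.1326, -0.5346], [-0.1327, 0.0048, 0.9911, -1.6819], [0.0, 0.0, 0.0, 1.0]]}
[ 0.20763689 -0.58879539  0.22165054] [[0.943, 0.332, -0.0], [0.332, -0.943, 0.002], [0.0, -0.002, -1.0]] 1.001036899395172 -0.0187 0.1
```

View pics/top0.png

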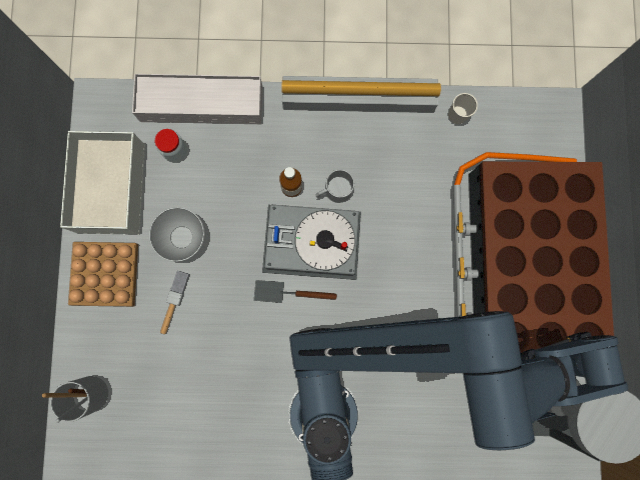

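View pics/side0.png

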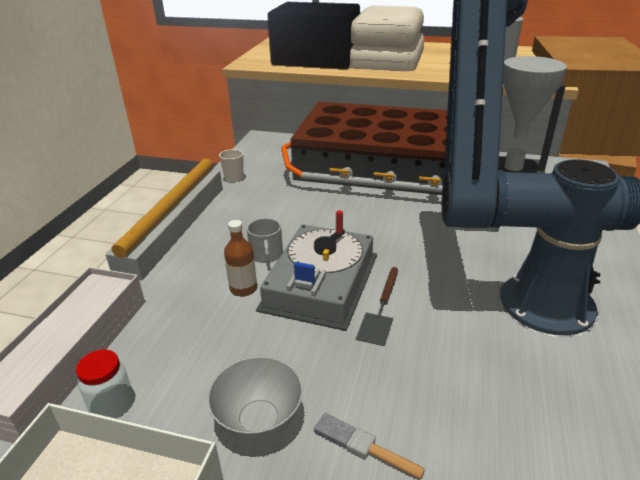

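The top view shows the counter with the dial at about (325,240), the red handle at (346,246), the yellow stop at (312,243) and the blue tab at (276,234). The side view agrees: handle at (339,222), tab at (304,272). I'll measure these points next.

```bash
cat > h.py <<'E'
import cv2, numpy as np
from rig import bot, vision
def ray(n,uv):
    c=vision.camera_info(n);K=np.array(c["intrinsics"]);T=np.array(c["camera_from_world"])
    d=np.linalg.solve(K,[uv[0],uv[1],1.]);d=np.array([d[0],-d[1],-d[2]])
    R=T[:3,:3];return -R.T@T[:3,3],R.T@d
def plane(n,uv,z):
    o,d=ray(n,uv);return o+d*(z-o[2])/d[2]
def proj(n,p):
    c=vision.camera_info(n);K=np.array(c["intrinsics"]);T=np.array(c["camera_from_world"])
    q=T[:3,:3]@p+T[:3,3];q=K@[q[0],-q[1],-q[2]];return q[:2]/q[2]
def tri(a,b):
    (o1,d1),(o2,d2)=ray("top",a),ray("side",b)
    t=np.linalg.lstsq(np.c_[d1,-d2],o2-o1,rcond=None)[0]
    p,q=o1+d1*t[0],o2+d2*t[1];return (p+q)/2,np.linalg.norm(p-q)
BOX={"top":(255,195,370,285),"side":(250,195,390,325)}
RNG={"red":[((0,150,60),(6,255,255)),((174,150,60),(180,255,255))],"blue":[((105,130,50),(125,255,255))],
 "yellow":[((20,150,100),(32,255,255))],"white":[((0,0,205),(180,40,255))]}
def mask(n,im,col):
    x0,y0,x1,y1=BOX[n];hsv=cv2.cvtColor(im,cv2.COLOR_RGB2HSV)
    m=sum(cv2.inRange(hsv,*r) for r in RNG[col]);o=np.zeros_like(m);o[y0:y1,x0:x1]=m[y0:y1,x0:x1];return o
def pts(m): return np.argwhere(m)[:,::-1].astype(float)
E
python3 - <<'E'
from h import *
for n in("top","side"):
    im=vision.capture(n)
    for c in("red","blue","yellow","white"):
        p=pts(mask(n,im,c))
        if len(p): print(n,c,len(p),p.mean(0).round(1),p.min(0),p.max(0))
    m=mask(n,im,"white");p=pts(m).astype(np.float32)
    h=cv2.convexHull(p);e=cv2.fitEllipse(h);print("dial",n,e, plane(n,e[0],.07).round(4))
    x0,y0,x1,y1=BOX[n];cv2.imwrite(f"pics/{n}1.png",cv2.resize(im[y0:y1,x0:x1,::-1],None,fx=4.4,fy=4.4,interpolation=cv2.INTER_CUBIC))
E
```

```text
top red 37 [343.3 245.2] [340. 242.] [346. 249.]
top blue 68 [275.9 233.9] [274. 226.] [278. 242.]
top yellow 20 [312.  242.5] [310. 241.] [314. 244.]
top white 1161 [320.4 246.1] [297. 212.] [352. 268.]
dial top ((324.80029296875, 239.88320922851562), (56.088836669921875, 57.136146545410156), 3.874927043914795) [0.5348 0.0059 0.07  ]
side red 110 [339.  221.5] [337. 211.] [342. 232.]
side blue 312 [304.  271.5] [294. 262.] [313. 282.]
side yellow 54 [325.6 253.8] [323. 249.] [328. 260.]
side white 248 [341.7 252.8] [294. 237.] [360. 268.]
dial side ((327.1570129394531, 250.34901428222656), (36.131385803222656, 65.48836517333984), 92.41778564453125) [0.5265 0.0089 0.07  ]
```

View pics/top1.png

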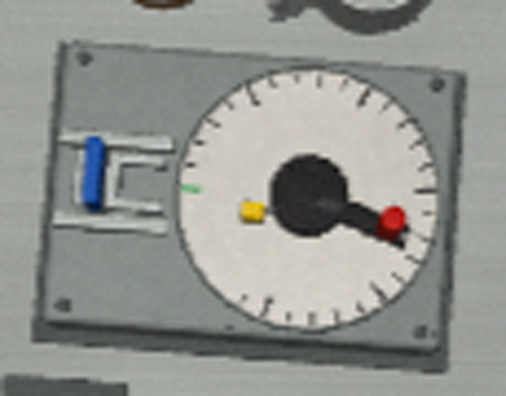

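The crop shows the arm pointing right and slightly down (handle about (343,245) px), the green zero tick at (298.4,237.7), and the yellow stop just below the arm's zero line, as described.

Run:
```python
from h import *
r=lambda a:np.round(a,4)
print("camtop",r(ray("top",(320,240))[0]))
d=plane("top",(324.8,239.9),.07);g=plane("top",(298.4,237.7),.07)
print("dial",r(d),"green",r(g),np.linalg.norm(g-d))
b=plane("top",(275.9,233.9),.128);bs=plane("side",(304,271.5),.111)
print("tab",r(b),r(bs),tri((275.9,233.9),(304,271.5)))
print("red",r(plane("top",(343.3,245.2),.14)),r(plane("side",(339,221.5),.123)),tri((343.3,245.2),(339,221.5)))
print("yellow",r(plane("top",(312,242.5),.094)),r(plane("side",(325.6,253.8),.088)))
for t in (g,b): v=(t-d)[:2];print("axis dir deg",np.degrees(np.arctan2(v[1],v[0])),np.linalg.norm(v))
for n,p in (("box corners",[(59,43),(464,72),(446,350)]),): 
    for q in p: print(r(plane("top",(255+q[0]/4.4,195+q[1]/4.4),.07)))
```

```text
camtop [0.3061 0.048  1.7377]
dial [0.5348 0.0059 0.07  ] green [0.5401 0.0875 0.07  ] 0.08170326689976166
tab [0.5422 0.1533 0.128 ] [0.5418 0.1546 0.111 ] (array([0.54334866, 0.1541919 , 0.11066238]), np.float64(0.0027240270941246854))
red [ 0.5104 -0.0471  0.14  ] [ 0.5092 -0.0462  0.123 ] (array([ 0.51126212, -0.04845411,  0.12155301]), np.float64(0.0029805360069209423))
yellow [0.5228 0.0453 0.094 ] [0.5202 0.0481 0.088 ]
axis dir deg 86.24982699014734 0.08170326689976166
axis dir deg 87.12846079824283 0.14758771752243052
[0.6417 0.1828 0.07  ]
[ 0.6263 -0.1035  0.07  ]
[ 0.4296 -0.0922  0.07  ]
```

```bash
cat >> h.py <<'E'
from scipy.spatial.transform import Rotation as Ro
def down(yang):  # tool pointing down, tool y at world angle yang (deg)
    a=np.radians(yang);y=np.array([np.cos(a),np.sin(a),0]);z=np.array([0,0,-1.]);return np.c_[np.cross(y,z),y,z]
def delta(p,yang):
    s=bot.read_state();R=np.array(s["tcp_rot"])
    return (R.T@(np.array(p)-s["position"])*1e3).round(1).tolist(),np.degrees(Ro.from_matrix(R.T@down(yang)).as_rotvec()).round(1).tolist()
C=np.array([.5348,.0059])
def arc(th,z,bias=75,r=.060):
    a=np.radians(th);return delta([*(C+r*np.array([np.cos(a),np.sin(a)])),z],th+bias)
E
python3 - <<'E'
from h import *
print("above",delta([.510,-.047,.26],-40)); print("bottle cap",plane("top",(289,173),.19),plane("side",(236,226),.19))
E
```

```text
above ([465.3, -410.8, -37.4], [-0.1, -0.0, -30.6])
bottle cap [0.71272857 0.11597737 0.19      ] [0.7054473  0.12738652 0.19      ]
```

```bash
python3 -m jog '[[[0,0,-38],[0,0,0],0],[[465,-411,-38],[0,0,-30.6],0],[[465,-411,-38],[0,0,-30.6],0],[[465,-411,-38],[0,0,-30.6],0],[[465,-411,-38],[0,0,-30.6],0],[[465,-411,-38],[0,0,-30.6],0],[[465,-411,-38],[0,0,-30.6],0],[[465,-411,-38],[0,0,-30.6],0],[[465,-411,-38],[0,0,-30.6],0],[[465,-411,-38],[0,0,-30.6],0],[[465,-411,-38],[0,0,-30.6],0],[[465,-411,-38],[0,0,-30.6],0]]'
python3 -c "
from h import *
print(delta([.510,-.047,.26],-40))"
```

```text
time_s: 1.2
position: [0.4313, -0.1871, 0.2606]
tcp_rot: [[0.643, 0.766, 0.0], [0.766, -0.643, -0.0], [0.0, 0.0, -1.0]]
force: [0.9, -1.4, -0.2]
opening: 1.001
([157.9, -29.8, 0.6], [0.0, -0.0, -0.0])
```

```bash
python3 -m jog '[[[158,-30,0],[0,0,0],0],[[158,-30,0],[0,0,0],0],[[158,-30,0],[0,0,0],0],[[158,-30,0],[0,0,0],0],[[158,-30,0],[0,0,0],0],[[158,-30,0],[0,0,0],0],[[158,-30,30],[0,0,0],0.3],[[158,-30,30],[0,0,0],0.3]]'
python3 - <<'E'
from h import *
print(delta([.510,-.047,.118],-40))
for n in("top","side"):
    im=vision.capture(n);x0,y0,x1,y1=230,120,420,290
    cv2.imwrite(f"pics/{n}2.png",cv2.resize(im[y0:y1,x0:x1,::-1],None,fx=2,fy=2,interpolation=cv2.INTER_CUBIC))
a,b=cv2.imread("pics/top2.png"),cv2.imread("pics/side2.png");cv2.imwrite("pics/both2.png",np.hstack([a,b]))
E
```

```text
time_s: 1.87
position: [0.506, -0.0488, 0.2272]
tcp_rot: [[0.643, 0.766, -0.008], [0.766, -0.643, 0.002], [-0.004, -0.007, -1.0]]
force: [-0.2, -0.4, -1.1]
opening: 0.918
([4.4, 2.7, 109.2], [-0.4, 0.2, -0.0])
```

View pics/both2.png

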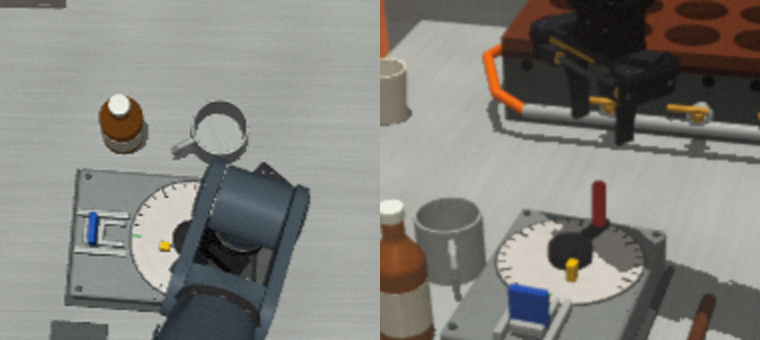

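The side half of the picture shows the open fingers (tips at (577,112) and (625,140)) straddling the handle's top at (600,183). The spacing looks right, so I'll descend and cage the pin.

```bash
python3 -m jog '[[[0,0,25],[0,0,0],0.3],[[0,0,50],[0,0,0],0.3],[[0,0,75],[0,0,0],0.3],[[0,0,95],[0,0,0],0.3],[[0,0,112],[0,0,0],0.3],[[0,0,112],[0,0,0],0.3],[[0,0,112],[0,0,0],0.7],[[0,0,112],[0,0,0],0.7],[[0,0,112],[0,0,0],0.7],[[0,0,112],[0,0,0],0.7],[[0,0,112],[0,0,0],0.7]]'
python3 - <<'E'
from h import *
for th in (-105,-95,-85,-75,-65): print(th,arc(th,.118))
im=vision.capture("side");x0,y0,x1,y1=250,150,400,290
cv2.imwrite("pics/side3.png",cv2.resize(im[y0:y1,x0:x1,::-1],None,fx=4,fy=4,interpolation=cv2.INTER_CUBIC))
E
```

```text
time_s: 2.88
position: [0.5099, -0.0489, 0.1196]
tcp_rot: [[0.643, 0.766, 0.002], [0.766, -0.643, -0.001], [0.001, 0.002, -1.0]]
force: [0.2, -0.5, -0.9]
opening: 0.41
-105 ([3.6, 9.2, 1.7], [0.1, -0.0, -10.0])
-95 ([8.8, 18.2, 1.7], [0.1, -0.0, -20.0])
-85 ([15.5, 26.2, 1.7], [0.1, -0.0, -30.0])
-75 ([23.6, 33.0, 1.7], [0.1, -0.0, -40.0])
-65 ([32.6, 38.2, 1.7], [0.1, 0.0, -50.0])
```

View pics/side3.png

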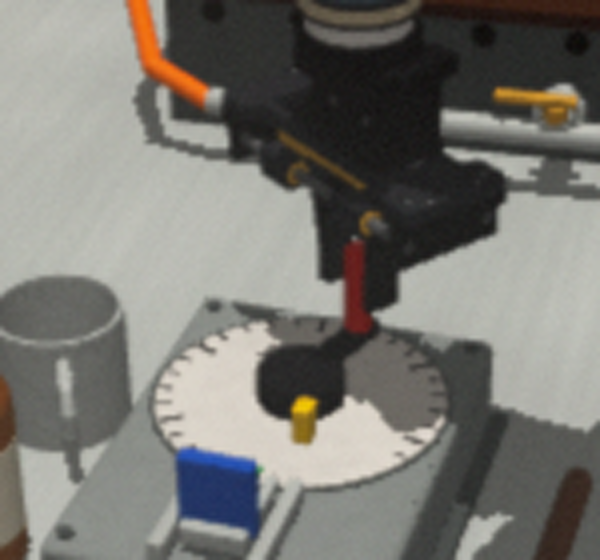

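The pin stands between the fingers: pin at (355,285) in the crop, one fingertip on each side, and no contact force. Next I'll wind along the arc at 6° per row.

```bash
python3 -c "
from h import *
for th in range(-109,-36,6): print(th,arc(th,.118))"
```

```text
-109 ([2.0, 5.5, 1.4], [0.1, -0.0, -6.0])
-103 ([4.5, 11.2, 1.4], [0.1, -0.0, -12.0])
-97 ([7.7, 16.7, 1.4], [0.1, -0.0, -18.0])
-91 ([11.4, 21.8, 1.4], [0.1, -0.0, -24.0])
-85 ([15.6, 26.4, 1.5], [0.1, -0.0, -30.0])
-79 ([20.2, 30.6, 1.5], [0.1, -0.0, -36.0])
-73 ([25.3, 34.3, 1.5], [0.1, -0.0, -42.0])
-67 ([30.8, 37.5, 1.5], [0.1, 0.0, -48.0])
-61 ([36.5, 40.0, 1.5], [0.1, 0.0, -54.0])
-55 ([42.5, 42.0, 1.5], [0.1, 0.0, -60.0])
-49 ([48.6, 43.3, 1.5], [0.1, 0.0, -66.0])
-43 ([54.9, 43.9, 1.5], [0.1, 0.0, -72.0])
-37 ([61.1, 43.9, 1.5], [0.1, 0.0, -78.0])
```

```bash
python3 -m jog '[[[2,5.5,0],[0,0,-6],0.7],[[4.5,11,0],[0,0,-12],0.7],[[7.5,16.5,0],[0,0,-18],0.7],[[11.5,22,0],[0,0,-24],0.7],[[15.5,26.5,0],[0,0,-30],0.7],[[20,30.5,0],[0,0,-36],0.7],[[25.5,34.5,0],[0,0,-42],0.7],[[31,37.5,0],[0,0,-48],0.7],[[36.5,40,0],[0,0,-54],0.7],[[42.5,42,0],[0,0,-60],0.7],[[48.5,43.5,0],[0,0,-66],0.7],[[48.5,43.5,0],[0,0,-66],0.7]]'
python3 -c "
from h import *
for th in range(-43,25,6): print(th,arc(th,.118))
s=bot.read_state();d=s['position'][:2]-C;print(np.degrees(np.arctan2(d[1],d[0])),np.linalg.norm(d),s['joint_positions'])"
```

```text
time_s: 3.93
position: [0.5736, -0.0387, 0.1187]
tcp_rot: [[-0.441, 0.898, -0.001], [0.898, 0.441, 0.0], [0.001, -0.001, -1.0]]
force: [0.1, 0.9, -0.6]
opening: 0.301
-43 ([1.1, 6.2, 0.7], [-0.0, -0.0, -5.8])
-37 ([3.6, 11.9, 0.7], [-0.0, -0.0, -11.8])
-31 ([6.8, 17.4, 0.7], [-0.0, -0.0, -17.8])
-25 ([10.4, 22.4, 0.7], [-0.0, -0.0, -23.8])
-19 ([14.6, 27.1, 0.7], [-0.0, -0.1, -29.8])
-13 ([19.3, 31.3, 0.7], [-0.0, -0.1, -35.8])
-7 ([24.4, 35.0, 0.7], [-0.0, -0.1, -41.8])
-1 ([29.8, 38.2, 0.7], [-0.0, -0.1, -47.8])
5 ([35.5, 40.8, 0.7], [-0.0, -0.1, -53.8])
11 ([41.5, 42.7, 0.7], [-0.0, -0.1, -59.8])
17 ([47.6, 44.1, 0.7], [-0.0, -0.1, -65.8])
23 ([53.9, 44.7, 0.7], [-0.0, -0.1, -71.8])
-48.97036935875408 0.059163347276062456 [-1.49973482e+01  3.43816798e+01  9.46571455e+01  7.46217277e-03
  5.10174289e+01 -4.11633344e+01]
```

```bash
python3 -m jog '[[[1,6,0],[0,0,-6],0.7],[[3.5,12,0],[0,0,-12],0.7],[[7,17.5,0],[0,0,-18],0.7],[[10.5,22.5,0],[0,0,-24],0.7],[[14.5,27,0],[0,0,-30],0.7],[[19.5,31.5,0],[0,0,-36],0.7],[[24.5,35,0],[0,0,-42],0.7],[[30,38,0],[0,0,-48],0.7],[[35.5,41,0],[0,0,-54],0.7],[[41.5,42.5,0],[0,0,-60],0.7],[[47.5,44,0],[0,0,-66],0.7],[[47.5,44,0],[0,0,-66],0.7]]'
python3 -c "
from h import *
for th in range(23,96,6): print(th,arc(th,.118,min(75,150-th)))
s=bot.read_state();d=s['position'][:2]-C;print(np.degrees(np.arctan2(d[1],d[0])),np.linalg.norm(d),s['joint_positions'])
im=vision.capture('side');x0,y0,x1,y1=250,150,400,290
cv2.imwrite('pics/side4.png',cv2.resize(im[y0:y1,x0:x1,::-1],None,fx=4,fy=4,interpolation=cv2.INTER_CUBIC))"
```

```text
time_s: 4.93
position: [0.5919, 0.0229, 0.1185]
tcp_rot: [[-0.999, -0.035, -0.001], [-0.035, 0.999, -0.0], [0.001, -0.0, -1.0]]
force: [-1.0, 0.5, -0.1]
opening: 0.299
23 ([1.6, 6.5, 0.5], [-0.0, -0.0, -6.0])
29 ([4.2, 12.2, 0.5], [-0.0, -0.0, -12.0])
35 ([7.3, 17.7, 0.5], [-0.0, -0.0, -18.0])
41 ([11.0, 22.7, 0.5], [-0.0, -0.0, -24.0])
47 ([15.2, 27.4, 0.5], [-0.0, -0.0, -30.0])
53 ([19.9, 31.6, 0.5], [-0.0, -0.0, -36.0])
59 ([25.0, 35.3, 0.5], [0.0, -0.0, -42.0])
65 ([30.4, 38.4, 0.5], [0.0, -0.0, -48.0])
71 ([36.1, 41.0, 0.5], [0.0, -0.0, -54.0])
77 ([42.1, 42.9, 0.5], [0.0, -0.0, -58.0])
83 ([48.3, 44.3, 0.5], [0.0, -0.0, -58.0])
89 ([54.5, 44.9, 0.5], [0.0, -0.0, -58.0])
95 ([60.8, 44.9, 0.5], [0.0, -0.0, -58.0])
16.607249892473334 0.05958591309823173 [-8.57350422e+00  3.54505704e+01  9.21058461e+01 -2.04902772e-02
  5.24708342e+01 -1.00583036e+02]
```

View pics/side4.png

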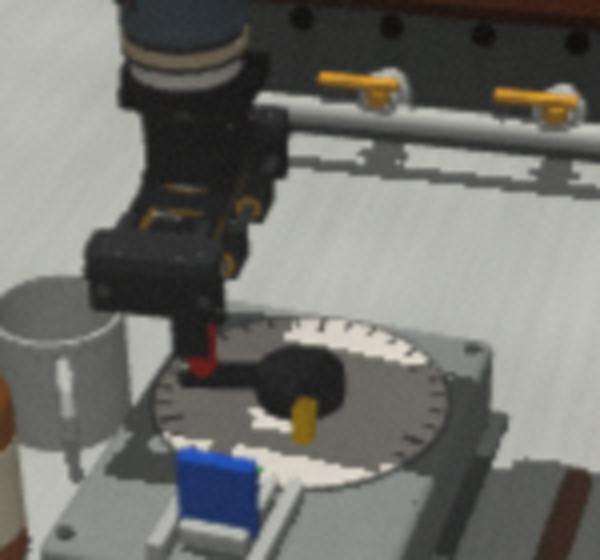

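The handle (205,350 in the crop) is following between the fingers, and the arm has turned round to the far (+x) side. Forces are about 1 N.

```bash
python3 -m jog '[[[1.5,6.5,0],[0,0,-6],0.7],[[4,12,0],[0,0,-12],0.7],[[7.5,17.5,0],[0,0,-18],0.7],[[11,22.5,0],[0,0,-24],0.7],[[15,27.5,0],[0,0,-30],0.7],[[20,31.5,0],[0,0,-36],0.7],[[25,35.5,0],[0,0,-42],0.7],[[30.5,38.5,0],[0,0,-48],0.7],[[36,41,0],[0,0,-54],0.7],[[42,43,0],[0,0,-58],0.7],[[48.5,44.5,0],[0,0,-58],0.7],[[48.5,44.5,0],[0,0,-58],0.7]]'
python3 -c "
from h import *
for th in (86,89,92,95,98): print(th,arc(th,.118,min(75,150-th)))
s=bot.read_state();d=s['position'][:2]-C;print(np.degrees(np.arctan2(d[1],d[0])),np.linalg.norm(d),s['joint_positions'])"
```

```text
time_s: 5.98
position: [0.5426, 0.0653, 0.1191]
tcp_rot: [[-0.504, -0.864, 0.002], [-0.864, 0.504, 0.0], [-0.001, -0.001, -1.0]]
force: [1.8, -0.3, 0.2]
opening: 0.299
86 ([1.4, 3.3, 1.1], [-0.1, 0.1, -0.3])
89 ([2.9, 6.1, 1.1], [-0.1, 0.1, -0.3])
92 ([4.5, 8.8, 1.1], [-0.1, 0.1, -0.3])
95 ([6.2, 11.4, 1.1], [-0.1, 0.1, -0.3])
98 ([8.1, 13.9, 1.1], [-0.1, 0.1, -0.3])
82.5619601655916 0.05991924483668648 [-4.86562573e+00  3.26013271e+01  9.88955917e+01  2.47984635e-02
  4.84142913e+01 -1.54626378e+02]
```

```bash
python3 -m jog '[[[1.5,3,0],[0,0,0],0.7],[[3,6,0],[0,0,0],0.7],[[3,6,0],[0,0,0],0.7],[[3,6,0],[0,0,0],0.7]]'; python3 -m jog '[[[1,1.4,0],[0,0,0],0.7],[[1.6,2.7,0],[0,0,0],0.7],[[1.6,2.7,0],[0,0,0],0.7],[[1.6,2.7,0],[0,0,0],0.7]]'
```

```text
time_s: 6.32
position: [0.5355, 0.0655, 0.1186]
tcp_rot: [[-0.501, -0.866, -0.001], [-0.866, 0.501, -0.0], [0.0, 0.0, -1.0]]
force: [0.6, -0.1, 1.6]
opening: 0.3
time_s: 6.65
position: [0.5324, 0.0657, 0.1185]
tcp_rot: [[-0.5, -0.866, -0.0], [-0.866, 0.5, 0.0], [0.0, 0.0, -1.0]]
force: [1.8, -0.1, -0.5]
opening: 0.3
```

```bash
for i in 1; do python3 -m jog '[[[0.5,0.9,0],[0,0,0],0.7],[[1,1.7,0],[0,0,0],0.7],[[1,1.7,0],[0,0,0],0.7]]'|grep -E 'pos|force'; python3 -m jog '[[[0.5,0.9,0],[0,0,0],0.7],[[1,1.7,0],[0,0,0],0.7],[[1,1.7,0],[0,0,0],0.7]]'|grep -E 'pos|force'; done
```

```text
position: [0.532, 0.0656, 0.1186]
force: [4.6, 0.2, -1.0]
position: [0.5317, 0.0653, 0.1188]
force: [7.3, 0.3, -4.4]
```

The handle has stopped and force is building (7 N), as expected at the zero stop. One more small push, then I'll back off to centre the cage, open slightly, lift and look.

```bash
python3 -m jog '[[[1,1.7,0],[0,0,0],0.7],[[1.5,2.6,0],[0,0,0],0.7],[[1.5,2.6,0],[0,0,0],0.7],[[1.5,2.6,0],[0,0,0],0.7]]'|grep -E 'pos|force'; python3 -m jog '[[[-1.5,-2.6,0],[0,0,0],0.7],[[-3,-5.2,0],[0,0,0],0.7],[[-5,-8.6,0],[0,0,0],0.7],[[-5,-8.6,0],[0,0,0],0.6],[[-5,-8.6,0],[0,0,0],0.5],[[-5,-8.6,0],[0,0,0],0.5],[[-5,-8.6,-20],[0,0,0],0.5],[[-5,-8.6,-50],[0,0,0],0.5],[[-5,-8.6,-80],[0,0,0],0.5],[[-5,-8.6,-100],[0,0,0],0.5],[[-5,-8.6,-100],[0,0,0],0.5]]'
python3 - <<'E'
from h import *
im=vision.capture("side")
print("tab",delta([.5448,.2,.23],90))
p=pts(mask("side",im,"red"));b=pts(mask("side",im,"blue"));print(len(p),p.mean(0),p.min(0),p.max(0),b.mean(0))
h=plane("side",p.mean(0),.123);d=h[:2]-C;print(h,np.degrees(np.arctan2(d[1],d[0])))
x0,y0,x1,y1=250,190,400,310
cv2.imwrite("pics/side5.png",cv2.resize(im[y0:y1,x0:x1,::-1],None,fx=5,fy=5,interpolation=cv2.INTER_CUBIC))
E
```

```text
position: [0.5314, 0.0649, 0.1192]
force: [11.4, -1.5, -6.3]
time_s: 8.4
position: [0.5379, 0.0656, 0.2229]
tcp_rot: [[-0.499, -0.866, 0.008], [-0.866, 0.5, -0.001], [-0.003, -0.007, -1.0]]
force: [0.2, 0.9, -0.3]
opening: 0.499
tab ([-120.5, 59.9, -9.3], [-0.2, 0.2, 60.0])
136 [316.67647059 245.93382353] [314. 235.] [320. 257.] [304.17027864 271.37151703]
[0.53558775 0.06936101 0.123     ] 89.28881932122003
```

View pics/side5.png

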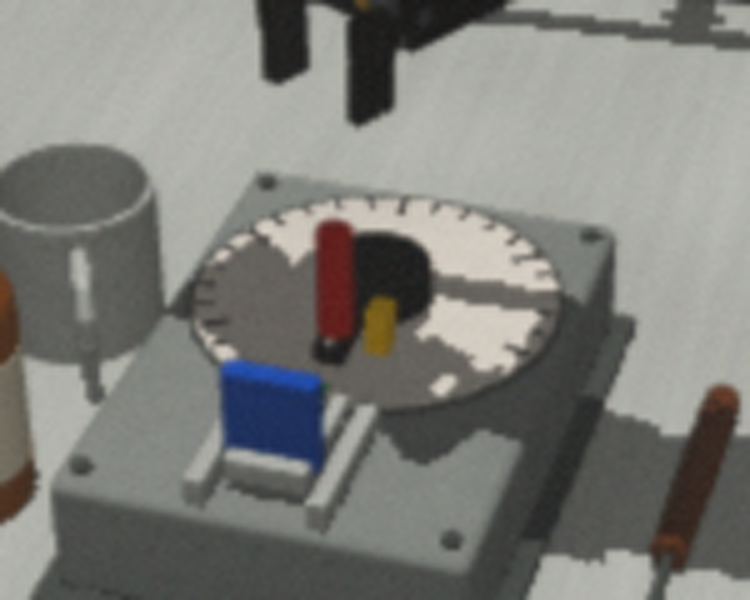

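The handle (335,280 in the crop) stands beside the yellow stop (380,325) with the arm against it at the zero side. The bolt is still drawn back. I'll go behind the tab with the fingers shut.

```bash
python3 -m jog '[[[-120.5,60,-9],[0,0,63],1],[[-120.5,60,-9],[0,0,63],1],[[-120.5,60,-9],[0,0,63],1],[[-120.5,60,-9],[0,0,63],1],[[-120.5,60,-9],[0,0,63],1],[[-120.5,60,-9],[0,0,63],1],[[-120.5,60,-9],[0,0,63],1],[[-120.5,60,-9],[0,0,63],1],[[-120.5,60,-9],[0,0,63],1],[[-120.5,60,-9],[0,0,63],1],[[-120.5,60,-9],[0,0,63],1],[[-120.5,60,-9],[0,0,63],1]]'; python3 -c "
from h import *
print(delta([.545,.2,.110],87))"
```

```text
time_s: 9.45
position: [0.5432, 0.1998, 0.2266]
tcp_rot: [[-0.999, 0.05, -0.002], [0.05, 0.999, -0.0], [0.002, -0.0, -1.0]]
force: [-0.2, -0.6, -0.6]
opening: 0.004
([-2.1, 0.3, 116.6], [-0.0, -0.1, 0.2])
```

```bash
python3 -m jog '[[[-2,0,30],[0,0,0],1],[[-2,0,60],[0,0,0],1],[[-2,0,90],[0,0,0],1],[[-2,0,108],[0,0,0],1],[[-2,0,117],[0,0,0],1],[[-2,0,117],[0,0,0],1],[[-2,-5,117],[0,0,0],1],[[-2,-10,117],[0,0,0],1],[[-2,-15,117],[0,0,0],1],[[-2,-20,117],[0,0,0],1],[[-2,-20,117],[0,0,0],1]]'
python3 - <<'E'
from h import *
im=vision.capture("side");b=pts(mask("side",im,"blue"));print(b.mean(0))
x0,y0,x1,y1=230,150,400,310
cv2.imwrite("pics/side6.png",cv2.resize(im[y0:y1,x0:x1,::-1],None,fx=3.7,fy=3.7,interpolation=cv2.INTER_CUBIC))
E
```

```text
time_s: 10.37
position: [0.5454, 0.1788, 0.1116]
tcp_rot: [[-0.999, 0.053, 0.002], [0.053, 0.999, -0.0], [-0.002, -0.0, -1.0]]
force: [-0.1, 1.1, 0.0]
opening: 0.008
[309.39041096 273.5890411 ]
```

View pics/side6.png

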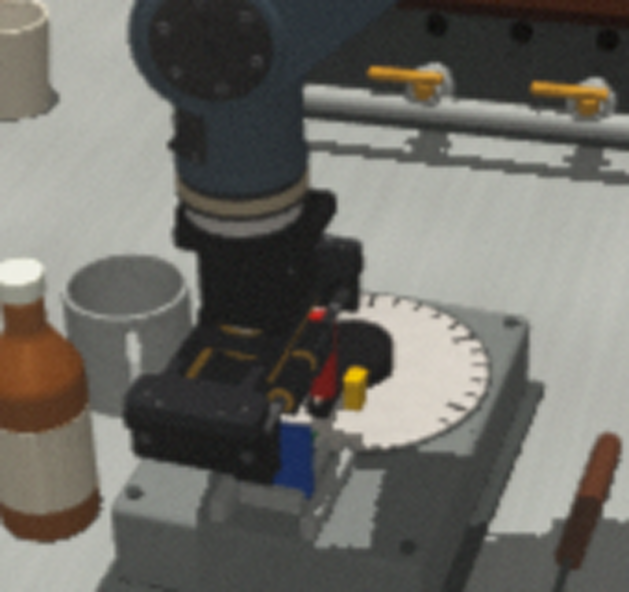

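The gripper is behind the tab (blue at (297,455) in the crop) and its body is above the handle, with no contact force beyond about 1 N. Now I'll push.

```bash
python3 -m jog '[[[0,-3,0],[0,0,0],1],[[0,-6,0],[0,0,0],1],[[0,-9,0],[0,0,0],1],[[0,-12,0],[0,0,0],1],[[0,-15,0],[0,0,0],1],[[0,-18,0],[0,0,0],1],[[0,-18,0],[0,0,0],1]]'; python3 -m jog '[[[0,-3,0],[0,0,0],1],[[0,-6,0],[0,0,0],1],[[0,-9,0],[0,0,0],1],[[0,-12,0],[0,0,0],1],[[0,-15,0],[0,0,0],1],[[0,-17,0],[0,0,0],1],[[0,-17,0],[0,0,0],1]]'
```

```text
time_s: 11.0
position: [0.5439, 0.1617, 0.1106]
tcp_rot: [[-0.999, 0.053, -0.0], [0.053, 0.999, 0.0], [0.0, 0.0, -1.0]]
force: [0.4, 1.2, 1.0]
opening: 0.004
time_s: 11.58
position: [0.5429, 0.1443, 0.1105]
tcp_rot: [[-0.999, 0.052, -0.0], [0.052, 0.999, -0.0], [0.0, -0.001, -1.0]]
force: [-1.1, 1.6, 0.4]
opening: 0.003
```

```bash
python3 -m jog '[[[0,-2,0],[0,0,0],1],[[0,-4,0],[0,0,0],1],[[0,-4,0],[0,0,0],1]]' | grep -E 'pos|force'; python3 -m jog '[[[0,-2,0],[0,0,0],1],[[0,-3,0],[0,0,0],1],[[0,-3,0],[0,0,0],1]]' | grep -E 'pos|force'
python3 - <<'E'
from h import *
im=vision.capture("side");b=pts(mask("side",im,"blue"));print(b.mean(0))
x0,y0,x1,y1=230,180,400,310
cv2.imwrite("pics/side7.png",cv2.resize(im[y0:y1,x0:x1,::-1],None,fx=4,fy=4,interpolation=cv2.INTER_CUBIC))
E
```

```text
position: [0.5426, 0.1406, 0.1105]
force: [-1.3, 2.3, -0.5]
position: [0.5425, 0.1378, 0.1105]
force: [-0.8, 2.1, 1.0]
[313.38095238 266.26530612]
```

View pics/side7.png

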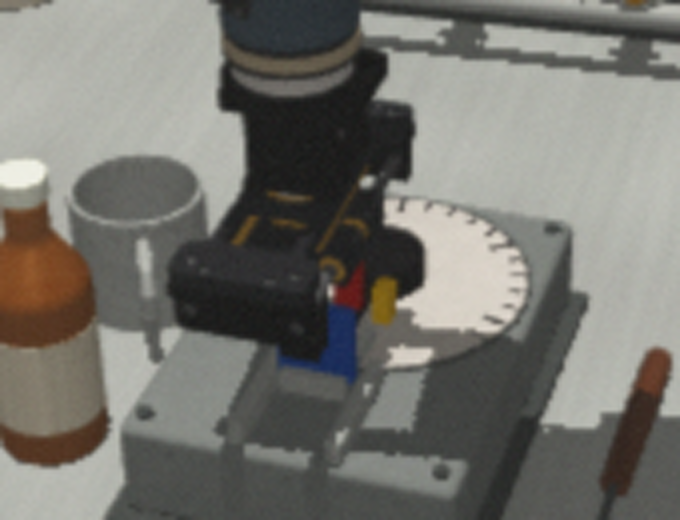

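The tab (320,340 in the crop) has moved well along towards the handle. The force is still only sliding friction (~2 N), so I'll keep going in small steps until it meets the end stop.

```bash
python3 -m jog '[[[0,-1.5,0],[0,0,0],1],[[0,-3,0],[0,0,0],1],[[0,-3,0],[0,0,0],1]]' | grep -E 'pos|force'; python3 -m jog '[[[0,-1.5,0],[0,0,0],1],[[0,-3,0],[0,0,0],1],[[0,-3,0],[0,0,0],1]]' | grep -E 'pos|force';  python3 -m jog '[[[0,-1.5,0],[0,0,0],1],[[0,-3,0],[0,0,0],1],[[0,-3,0],[0,0,0],1]]' | grep -E 'pos|force'
```

```text
position: [0.5424, 0.1348, 0.1105]
force: [-0.1, 1.8, 0.6]
position: [0.5422, 0.1317, 0.1105]
force: [-1.6, 2.3, 0.9]
position: [0.5421, 0.1307, 0.1106]
force: [-0.9, 9.3, 0.6]
```

```bash
python3 -m jog '[[[0,-2,0],[0,0,0],1],[[0,-4,0],[0,0,0],1],[[0,-4,0],[0,0,0],1]]' | grep -E 'pos|force'; python3 -m jog '[[[0,3,0],[0,0,0],1],[[0,10,0],[0,0,0],1],[[0,30,0],[0,0,0],1],[[0,60,0],[0,0,0],1],[[0,70,0],[0,0,0],1],[[0,70,-35],[0,0,0],1],[[0,70,-70],[0,0,0],1],[[0,70,-105],[0,0,0],1],[[0,70,-140],[0,0,0],1],[[0,90,-140],[0,0,0],1],[[0,130,-140],[0,0,0],1],[[0,130,-140],[0,0,0],1]]'
python3 - <<'E'
from h import *
a=[]
for n in("side","top"):
    im=vision.capture(n);b=pts(mask(n,im,"blue"));r=pts(mask(n,im,"red"));print(n,len(b),b.mean(0),len(r),r.mean(0) if len(r) else 0)
    if n=="side":
        q=plane(n,b.mean(0),.111);h=plane(n,r.mean(0),.123)
        print(q,np.linalg.norm(q[:2]-C),h)
    x0,y0,x1,y1=BOX[n]; y1=y0+95;x0=(x0+x1)//2-55;x1=x0+110
    a.append(cv2.resize(im[y0+(20 if n=="side" else 0):y1+(20 if n=="side" else 0),x0:x1,::-1],None,fx=3.6,fy=3.6,interpolation=cv2.INTER_CUBIC))
cv2.imwrite("pics/both8.png",np.hstack(a))
E
```

```text
position: [0.5422, 0.1305, 0.1107]
force: [-0.9, 21.3, -0.1]
time_s: 14.13
position: [0.55, 0.259, 0.252]
tcp_rot: [[-0.999, 0.049, 0.005], [0.049, 0.999, 0.003], [-0.005, 0.004, -1.0]]
force: [0.6, -0.7, -0.2]
opening: 0.006
side 301 [309.84717608 261.75083056] 116 [316.70689655 243.68103448]
[0.53904847 0.11690494 0.111     ] 0.11108621165559614 [0.53793848 0.06044028 0.123     ]
top 66 [288.57575758 234.62121212] 38 [305.13157895 235.44736842]
```

View pics/both8.png

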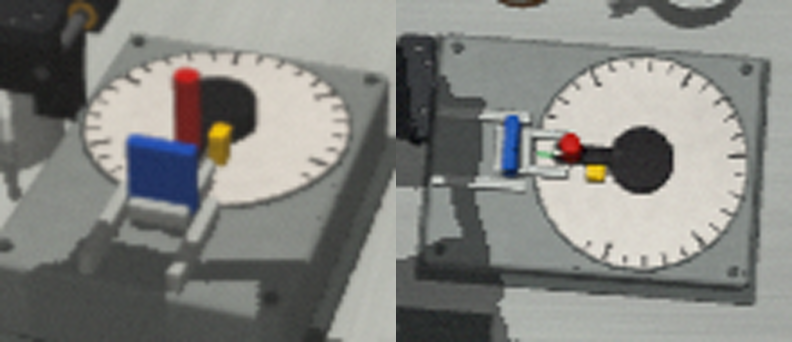

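The last pictures show the tab 111 mm from the knob axis, against an expected 110 mm when home. The prongs lie either side of the arm's end, and the arm rests on the yellow stop in line with the green tick. The robot is clear, so I'm handing in.

Run:
```python
from h import *
h=plane("top",(305.13,235.45),.14);t=plane("top",(288.58,234.62),.128)
for v in(h,t):
    d=v[:2]-C;print(v.round(4),np.degrees(np.arctan2(d[1],d[0])).round(1),np.linalg.norm(d).round(4))
print(bot.hand_in())
```

```text
[0.5374 0.0661 0.14  ] 87.6 0.0602
[0.5407 0.1155 0.128 ] 86.9 0.1098
the job is handed in; nothing more can be done
None
```

The reset knob is back on its zero stop, the locking bolt is fully home over the end of its arm, and the job is handed in at about 14 s.

I loosely caged the red handle between the fingers and wound it about 200° anticlockwise until it stopped, pushing to about 11 N. I then pushed the blue tab with shut fingers until the bolt met its end stop at 21 N, and withdrew clear.

**Last checks**
- **Knob:** the top view puts the handle 60.2 mm from the axis at 87.6°. The counter's own +y axis is at about 86.9°, so it reads within about 1° of zero. The side view after winding read 89.3°, and its handle position after the bolt was pushed was off by about 6 mm. The tab partly hides the pin there, so I relied on the top view and the stop force.
- **Bolt:** the tab is 109.8 mm (top) and 111.1 mm (side) from the axis, against 110 mm when home. The prongs are visible on either side of the arm.
- **Other things:** I didn't knowingly touch anything else, and no force reading suggested I had. I didn't separately measure the gas taps and loose items at the end.

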